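# Spring the filter cassette from the water filter and stand it to drain

### The job

The grey cassette in the slanted well of the countertop water filter is held down by a push-push latch: press it deeper along the well until it trips, let it spring up, draw it out along the well, and set it down gently, not dropped, upright with its foot down, in the wide bay of the draining stand. Let go of it there and leave the salt pot, lemon, garlic and honey jar where they are.

Things in the scene. Friction and masses are not known exactly. Their poses are not given: they have to be found in the camera images.
- cassette_mid (a point): Centre of the grey filter cassette, a block with rounded edges, 36 (its x) x 60 (its y) x 120 mm (its z, foot to top), about 0.14 kg. Ribs on its two 60 mm wide faces near the top show where to grip it, across the 36 mm. A waist is cut into its narrow sides 9 to 21 mm above the foot. It stands in the well with 2 mm of play to each side, axes along the well's.
- cassette_top (a point): Centre of the cassette's top face, marked by a black rubber disc: the place to press. Latched (start) it stands 15 mm proud of the well's mouth, and claws inside hold the foot, so that it cannot be pulled out; sprung up it stands 55 mm proud and the foot is free. Axes as those of cassette_mid.
- well_mouth (a point): Centre of the well's mouth, a 40 (x) x 64 (y) mm slot in the flat slanted face of the water filter, about 125 mm above the worktop. z points straight out of the well, 30 degrees from vertical, leaning to the housing's front; x runs up the slant, y across. The face is square to z and reaches 60 mm from the mouth's centre along x, 52 mm along y. White housing, fixed, up to 171 mm high.
- carrier (a joint): Height (m) of the sprung carrier under the cassette: 0 latched (start), negative when pressed deeper (hard stop -0.010), +0.040 sprung up. Pressing takes 4 to 7 N; the latch trips at about -0.008 and the cassette, once let go, rises within about a second to 40 mm above its latched place and stays up. Pressed all the way down again and let go, it latches again.
- stand_bay (a point): Centre of the inner floor of the wide bay of the white draining stand: fixed, 65 mm high, walls and floor 5 mm thick, dark drain slots in its two long walls. The wide bay is open at the top, 46 (x) x 70 (y) mm inside, floor 5 mm above the worktop, z up. Beside it on its -y side is a narrow bay, 46 x 28 mm inside, too small for the cassette.
- filter_unit: The white water filter housing, fixed: 175 mm deep, 104 mm wide, with a clear tank behind it (68 mm deep, 100 mm wide, 184 mm high). Origin on the worktop under the housing, well_mouth 30 mm nearer its front and 125 mm up. z up; its front with a small grey panel looks along -x.
- salt_pot: Round oak salt pot with lid, 92 mm across and 70 mm high; origin at the centre of its underside. A bystander, loose.
- lemon: Lemon, 72 x 57 x 58 mm; origin under its centre, on the worktop. A bystander, loose.
- garlic: Garlic bulb, 56 mm; origin under its centre, on the worktop. A bystander, loose.
- honey_jar: Honey jar with a black lid, 63 mm across, 94 mm high; origin at the centre of its underside. A bystander, loose.

How it is judged:
By the outcome, as a careful person would: the job done as asked, in the order asked, and still so for the second after the job is handed in, with the robot touching nothing.
It also fails if it takes over 51 s, if anything falls off the work surface, if the arm or the gripper's body presses on something with over 40 N, if the wrist force passes 120 N, or if a joint passes its speed limit or range.

### The arm

A 6-joint arm with a two-finger parallel gripper is mounted at the origin on a cart in front of the work surface, level with it; the furniture and walls round the work are solid. World frame = base frame: x ahead of the robot, y to its left, z up, the work surface at z = 0. Lengths are in m, angles in rad, forces in N, time in s.
With the tool pointing down it reaches from about 0.375 to 0.975 m from the base axis. Payload 3.8 kg.
Tool frame: the origin (TCP) lies between the finger pads; the fingertips stand 17 mm ahead of it and the grasp point (between the pads) lies 2 mm behind it; z points along the fingers, y is the line along which they close (so a half turn about z gives the same grasp; the last joint's range is limited). The gripper opens to 85 mm and grips with 20 to 120 N. Pads are 22 mm wide; open, the fingers measure 114 mm over their backs; the gripper's body (76 mm by 85 mm) begins 54 mm behind the grasp point. The pads swing forward as they close: fully open they stand 13 mm farther back than shut.
Start: joints at [-1.271, 0.264, 1.604, -0, 1.274, -0.037], TCP at [0.223, -0.637, 0.248] pointing down, gripper open.
Joint ranges: [-2.63, 2.63], [-0.94, 2.18], [0.31, 2.57], [-1.31, 4.45], [0, 2.66], [-2.55, 2.55]. Speed limits (rad/s): [2.57, 2.57, 3.14, 3.14, 3.14, 3.14].

### API

Orientations are given as a rotation vector (axis times angle).
In Python, from workcell import bot gives the robot as it stands.
- The arm moves only by the tool play_rows, never from a script. Its argument "steps" is one flat list of numbers, 4 for each row, row after row: the shift along the tool's x, y, z in m, then the turn about the tool's z in rad. A call has 1 to 10 rows; each row is the pose to reach, as a shift and turn from the pose commanded when the call began, along the tool's axes at that moment; what a row does not reach only later rows make up. A row lasts 1/8 s, in which the tool goes at most 62.5 mm and 10.7 degrees, less where a joint would pass 70% of its speed; a pose out of reach is approached as far as the arm can. A call with a gripper value outside its range is refused whole. "jaw" is the closure in counts, from 0 (fully open) to 255 (shut), set as the call begins (left out, the last holds). The fingers move at their own pace and stop on an object; "grip_force" is the grip in N (left out, the last holds). Time passes only in rows, so rows that repeat a pose let the fingers close. It gives the time, the measured TCP pose, the force, the opening and the grip force at its end, in the units of the state.
- bot.read_state(): the state, without advancing time (a new reading comes with each control period).
- bot.read_camera(name): name is "side" or "top" or "wrist"; returns a dict with "pixels" (420x560x3 uint8, blue, green, red), "mtx" (3x3 intrinsics, pixels), "R" (3x3) and "t" (3): a world point X has camera coordinates R X + t. Camera axes: x right, y down, z forward; pixel columns grow to the right and rows downward; lengths in m; the calibration is good to about 2 mm. A picture is of the moment at which its call begins. There is no depth.
- bot.finish_job(): hands the job in; it is judged then, once.
The state is a dict: "time": time; "q": joint angles; "joint_vel": joint speeds; "joint_torque": joint torques, N m; "tool_pos": TCP position; "tcp_rot": TCP orientation; "wrist_force": force on the tool from outside, world axes, zero at the start; "torque": the same for the moment, N m; "width": opening from 0.0 (shut) to 1.0 (fully open); "grip_force": force on a finger pad.
Only numpy, scipy, OpenCV 4.12 (cv2) and the standard library are available. Lean on these libraries where they do the work, as an engineer would, in place of code of your own. Each camera call takes 0.05 s, during which the arm holds its last target. There are 200 camera calls.

## Working session

There is one attempt and no reset: what is moved stays moved. The work goes in short steps, Python scripts to look and compute and a tool call to move; the robot and the scene stay as the last step left them, time stands still between calls to the robot, and variables do not carry over. Pictures are saved under pics/ and viewed, at most 10 in all, crops included, and the job is handed in when it is done.

Besides the shell and the picture viewer there is one more tool, called after "Emit:" as name(argument=value, ...), one argument or row to a line, values as JSON. play_rows: Moves the arm, as the interface text tells. Its arguments: {"type":"object","properties":{"steps":{"type":"array"},"jaw":{"type":"number"},"grip_force":{"type":"number"}},"required":["steps"]}

```bash
mkdir -p pics; ls; python3 - <<'E'
from workcell import bot
import cv2,json
s=bot.read_state();print(s)
for n in("side","top"):
    c=bot.read_camera(n);cv2.imwrite(f"pics/{n}0.png",c["pixels"]);json.dump({k:c[k].tolist() for k in("mtx","R","t")},open(f"{n}.json","w"));print(n,c["mtx"],c["R"],c["t"])
E
```

```text
pics
{'time': 0.0, 'q': array([-1.27090494e+00,  2.64770711e-01,  1.60539562e+00, -2.79517869e-05,
        1.27371498e+00, -3.69014001e-02]), 'joint_vel': array([ 0.00045013,  0.00014082,  0.00098117,  0.00011544, -0.00038686,
        0.00020397]), 'joint_torque': array([ 1.73815744e-03, -5.15116954e+01, -3.67305923e+01,  4.96574285e-04,
        1.28057870e-02, -1.91541311e-06]), 'tool_pos': array([ 0.22284109, -0.63640402,  0.24693849]), 'tcp_rot': array([-3.09491865e+00, -5.26169109e-01,  5.12601544e-04]), 'wrist_force': array([-0.60401594, -0.24180863,  0.29741237]), 'torque': array([-0.00924263,  0.03748655,  0.00188229]), 'grip_force': 0.0, 'width': 0.9993751117148572}
side [[402.02729105   0.         279.34359462]
 [  0.         402.02729105 206.45606887]
 [  0.           0.           1.        ]] [[ 0.99529513 -0.09679245 -0.00433794]
 [-0.04301571 -0.40131668 -0.91492873]
 [ 0.08681731  0.91081071 -0.40359213]] [-0.52947523  0.12703235  0.97021251]
top [[405.68879097   0.         284.53256535]
 [  0.         405.68879097 211.81304272]
 [  0.           0.           1.        ]] [[-0.00923703 -0.9997916  -0.01820507]
 [-0.99772516  0.01043067 -0.06660114]
 [ 0.06677715  0.01754846 -0.99761358]] [0.04110824 0.53579785 1.08942642]
```

View pics/side0.png

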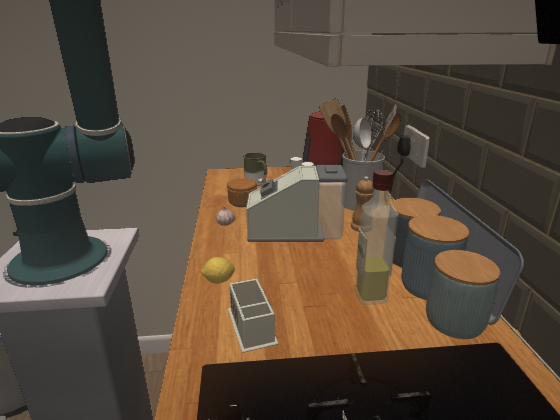

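View pics/top0.png

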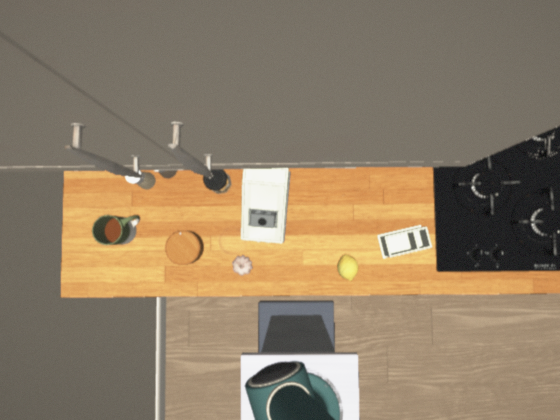

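```bash
python3 - <<'E'
import cv2,numpy as np
t=cv2.imread("pics/top0.png");s=cv2.imread("pics/side0.png")
def c(im,x,y,k):return cv2.resize(im[y:y+300//k,x:x+400//k],(400,300),interpolation=cv2.INTER_CUBIC)
m=np.vstack([np.hstack([c(t,215,172,4),c(t,365,212,5)]),np.hstack([c(s,240,165,4),c(s,205,275,4)])])
cv2.imwrite("pics/m0.png",m)
E
```

```text
(no output)
```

View pics/m0.png

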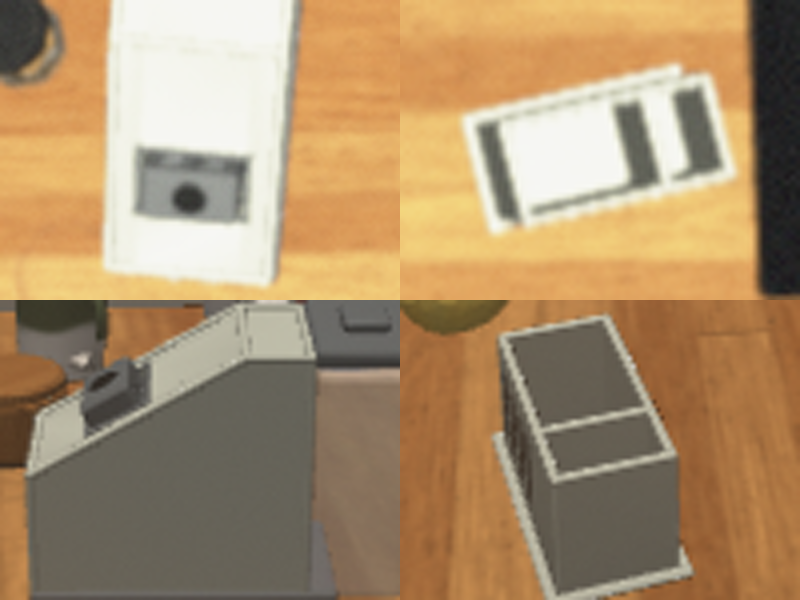

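```bash
cat > h.py <<'E'
import json,numpy as np
from scipy.optimize import least_squares
from scipy.spatial.transform import Rotation as Ro
C={n:{k:np.array(v) for k,v in json.load(open(f"{n}.json")).items()} for n in("side","top")}
def proj(n,P,C=C):
    c=C[n];p=np.atleast_2d(P)@c["R"].T+c["t"];p=p@c["mtx"].T;return p[:,:2]/p[:,2:]
S30=np.sin(np.pi/6);C30=np.cos(np.pi/6)
def wellR(yaw): # columns x,y,z of well axes in world
    return Ro.from_euler("z",yaw).as_matrix()@np.array([[C30,0,-S30],[0,1,0],[S30,0,C30]])
E
python3 - <<'E'
from h import *
def px(x,y,ox,oy,sx,sy,k): return np.array([(x-ox+.5)/k-.5+sx,(y-oy+.5)/k-.5+sy])
T=lambda x,y:px(x,y,400,0,365,212,5)
S=lambda x,y:px(x,y,400,300,205,275,4)
c4=[(1,1),(-1,1),(-1,-1),(1,-1)]
obsT=np.array([T(500,122),T(525,225),T(735,175),T(712,75)])
obsS=np.array([S(608,318),S(502,338),S(557,478),S(676,455)])
P=np.array([[a*.028,.040 if b>0 else -.073,.065] for a,b in c4])
def f(p):
    W=P@Ro.from_euler("z",p[2]).as_matrix().T+[p[0],p[1],0]
    return np.r_[(proj("top",W)-obsT).ravel(),(proj("side",W)-obsS).ravel()]
r=least_squares(f,[.45,-.3,.2]);print("stand",r.x,np.round(r.fun,1))
T=lambda x,y:px(x,y,0,0,215,172,4)
S=lambda x,y:px(x,y,0,300,240,165,4)
obsT=np.array([T(190,198),T(107,270),T(272,282)]);obsS=np.array([S(103,380),S(42,410),S(28,473)])
def g(p):
    R=wellR(p[2]);m=np.array([p[0],p[1],.125])
    W=np.array([[0,0,.015],[p[3],.052,0],[p[3],-.052,0]])@R.T+m
    return np.r_[(proj("top",W)-obsT).ravel(),(proj("side",W)-obsS).ravel()]
r=least_squares(g,[.5,0.05,0,-.06]);print("mouth",r.x,np.round(r.fun,1))
from workcell import bot
s=bot.read_state();print(Ro.from_rotvec(s["tcp_rot"]).as_matrix())
E
```

```text
stand [ 0.4491681  -0.26947224  0.21842466] [ 0.2 -0.1  0.4  0.4  1.1  0.5  0.3 -0.6  0.9 -1.8 -1.1 -1.6 -1.1  0.7
  1.4 -0.4]
mouth [ 0.51225413  0.08771809 -0.09667145 -0.06115307] [ 0.   0.5 -0.  -0.7 -0.4 -0.1 -0.  -0.  -0.5  0.7  0.3  0.4]
[[ 9.43814548e-01  3.30474982e-01 -6.20165832e-04]
 [ 3.30475556e-01 -9.43812460e-01  1.98680284e-03]
 [ 7.12683930e-05 -2.08012307e-03 -9.99997834e-01]]
```

Emit:
play_rows(
  steps=[0.02,-0.025,0,0.02,0.06,-0.075,0,0.06,0.1,-0.125,0,0.11,0.14,-0.175,0,0.16,0.18,-0.225,0,0.21,0.22,-0.275,0,0.26,0.26,-0.325,0,0.31,0.3,-0.375,0,0.36,0.34,-0.425,0,0.41,0.37,-0.465,0,0.433],
  jaw=255,
  grip_force=20,
)

```text
time: 1.35
tool_pos: [0.4187, -0.074, 0.2482]
tcp_rot: [3.138, -0.153, 0.001]
wrist_force: [1.2, -0.3, -0.9]
width: 0.006
grip_force: 0.0
```

```bash
cat >> h.py <<'E'
M=np.array([.5123,.0877,.125]);YAW=-.0967;ST=np.array([.449,-.2695,.005]);SY=.218
WR=wellR(YAW)
def go(target,yaw=None):
    from workcell import bot
    s=bot.read_state();R=Ro.from_rotvec(s["tcp_rot"]).as_matrix();cy=np.arctan2(R[1,0],R[0,0])
    print("t",s["time"],"pos",s["tool_pos"].round(4),"yaw",cy.round(4),"F",s["wrist_force"].round(1),"w",round(s["width"],3),"tilt",R[:,2].round(4))
    print("shift",(R.T@(np.array(target)-s["tool_pos"])).round(4),"turn",None if yaw is None else round(cy-yaw,4))
E
python3 -c "
from h import *
D=M+.015*WR[:,2];xh=np.array([.995,-.096,0])
print(D); go(D-.008*xh+[0,0,.019]+.04*WR[:,2],YAW)"
```

```text
[0.50483504 0.08842412 0.13799038]
t 1.35 pos [ 0.4187 -0.074   0.2482] yaw -0.0974 F [ 1.2 -0.3 -0.9] w 0.006 tilt [ 6.e-04 -2.e-04 -1.e+00]
shift [ 0.0419 -0.17    0.0566] turn -0.0007
```

Emit:
play_rows(
  steps=[0.01,-0.04,0.005,0,0.02,-0.08,0.01,0,0.03,-0.125,0.015,0,0.04,-0.16,0.02,0,0.042,-0.17,0.02,0,0.042,-0.17,0.02,0],
)

```text
time: 2.1
tool_pos: [0.4764, 0.0893, 0.228]
tcp_rot: [3.137, -0.149, -0.002]
wrist_force: [-0.4, 0.2, -0.4]
width: 0.001
grip_force: 0.0
```

```bash
python3 - <<'E'
from h import *
from workcell import bot
import cv2
D=M+.015*WR[:,2];xh=np.array([.995,-.096,0])
go(D-.008*xh+[0,0,.019]+.04*WR[:,2],YAW)
c=bot.read_camera("wrist");C["wrist"]=c
im=c["pixels"].copy()
for p in proj("wrist",D).astype(int):cv2.drawMarker(im,tuple(map(int,p)),(0,0,255),0,12)
Q=M+np.array([[a*.020,b*.032,0] for a,b in((1,1),(1,-1),(-1,-1),(-1,1))])@WR.T
cv2.polylines(im,[proj("wrist",Q).astype(np.int32)],True,(0,255,0))
Q=M+np.array([[a*.018,b*.030,.015] for a,b in((1,1),(1,-1),(-1,-1),(-1,1))])@WR.T
cv2.polylines(im,[proj("wrist",Q).astype(np.int32)],True,(255,0,0))
cv2.imwrite("pics/w1.png",im)
E
```

```text
t 2.1 pos [0.4764 0.0893 0.228 ] yaw -0.0948 F [-0.4  0.2 -0.4] w 0.001 tilt [-1.e-03 -6.e-04 -1.e+00]
shift [ 0.0004 -0.0019  0.0364] turn 0.0019
```

View pics/w1.png

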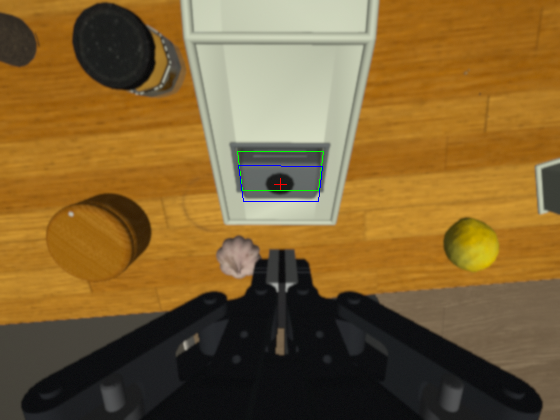

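Emit:
play_rows(
  steps=[0,-0.002,0.018,0,0,-0.002,0.036,0,0.006,-0.002,0.046,0,0.012,-0.002,0.057,0,0.017,-0.002,0.066,0,0.017,-0.002,0.066,0],
)

```text
time: 2.9
tool_pos: [0.4938, 0.0895, 0.1614]
tcp_rot: [3.138, -0.151, -0.002]
wrist_force: [0.4, 0.8, -0.2]
width: 0.001
grip_force: 0.0
```

Emit:
play_rows(
  steps=[0.002,0,0.0035,0,0.004,0,0.007,0,0.004,0,0.007,0],
)

```text
time: 3.28
tool_pos: [0.4978, 0.0893, 0.1552]
tcp_rot: [3.138, -0.151, -0.0]
wrist_force: [-1.3, -0.6, -0.4]
width: -0.002
grip_force: 0.0
```

Emit:
play_rows(
  steps=[0.0015,0,0.0026,0,0.0015,0,0.0026,0],
)

```text
time: 3.52
tool_pos: [0.4993, 0.0891, 0.153]
tcp_rot: [-3.138, 0.151, 0.0]
wrist_force: [-1.7, 0.3, 2.4]
width: -0.002
grip_force: 1.7
```

Emit:
play_rows(
  steps=[0.0015,0,0.0026,0,0.0015,0,0.0026,0],
)

```text
time: 3.78
tool_pos: [0.501, 0.089, 0.1502]
tcp_rot: [-3.138, 0.151, -0.0]
wrist_force: [-1.3, 1.2, 4.5]
width: -0.0
grip_force: 2.1
```

Emit:
play_rows(
  steps=[0.001,0,0.0017,0,0.002,0,0.0035,0,0.002,0,0.0035,0],
)

```text
time: 4.15
tool_pos: [0.503, 0.0888, 0.1465]
tcp_rot: [-3.138, 0.151, -0.001]
wrist_force: [-1.6, 0.8, 4.1]
width: -0.001
grip_force: 2.1
```

Emit:
play_rows(
  steps=[0.001,0,0.0017,0,0.001,0,0.0017,0],
)

```text
time: 4.4
tool_pos: [0.5038, 0.0887, 0.1453]
tcp_rot: [-3.138, 0.151, 0.0]
wrist_force: [-3.7, -0.4, 7.2]
width: -0.004
grip_force: 4.2
```

Emit:
play_rows(
  steps=[0.001,0,0.0017,0,0.001,0,0.0017,0],
)

```text
time: 4.65
tool_pos: [0.504, 0.0888, 0.145]
tcp_rot: [-3.138, 0.151, 0.004]
wrist_force: [-10.6, -0.1, 18.2]
width: -0.003
grip_force: 10.5
```

Emit:
play_rows(
  steps=[-0.01,0,-0.017,0,-0.025,0,-0.043,0,-0.04,0,-0.069,0,-0.05,0,-0.086,0,-0.05,0,-0.095,0,-0.05,0,-0.095,0,-0.05,0,-0.095,0],
)

```text
time: 5.52
tool_pos: [0.4549, 0.0932, 0.2372]
tcp_rot: [3.138, -0.151, -0.002]
wrist_force: [-0.0, 0.2, -0.6]
width: 0.003
grip_force: 0.0
```

```bash
python3 - <<'E'
from h import *
from workcell import bot
import cv2
G=M+.035*WR[:,2]; go(G-[0,0,.002],YAW)   # TCP 2mm ahead of grasp point
ims=[]
for n,(x,y) in (("side",(220,150)),("wrist",(180,110))):
    c=bot.read_camera(n);C[n]=c;im=c["pixels"].copy();im=cv2.resize(im,None,fx=3,fy=3,interpolation=2)
    for h,col in((.055,(255,0,0)),(0,(0,255,0))):
        Q=M+np.array([[a*.018,b*.030,h] for a,b in((1,1),(1,-1),(-1,-1),(-1,1))])@WR.T
        cv2.polylines(im,[(proj(n,Q,C)*3+1).astype(np.int32)],True,col)
    ims.append(im[3*y:3*y+400,3*x:3*x+400])
cv2.imwrite("pics/m2.png",np.hstack(ims))
E
```

```text
t 5.525 pos [0.4549 0.0932 0.2372] yaw -0.0963 F [-0.   0.2 -0.6] w 0.003 tilt [-1.4e-03 -3.0e-04 -1.0e+00]
shift [ 0.0403 -0.0001  0.0838] turn 0.0004
```

View pics/m2.png

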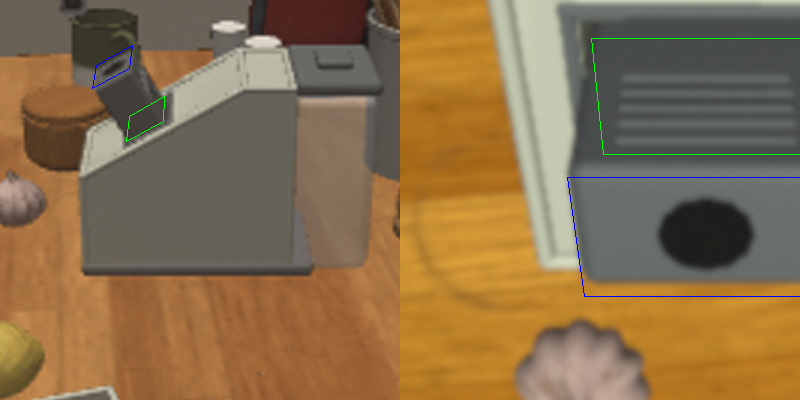

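Emit:
play_rows(
  steps=[0,0,0,0,0.01,0,0,0,0.025,0,0,0,0.037,0,0.01,0,0.039,0,0.03,0,0.039,0,0.05,0,0.039,0,0.07,0,0.039,0,0.08,0,0.039,0,0.085,0,0.039,0,0.085,0],
  jaw=0,
)

```text
time: 6.88
tool_pos: [0.4941, 0.0896, 0.1531]
tcp_rot: [3.138, -0.151, -0.0]
wrist_force: [0.2, -1.3, -0.4]
width: 0.997
grip_force: 0.0
```

Emit:
play_rows(
  steps=[0,0,0,0,0,0,0,0,0,0,0,0,0,0,0,0,0,0,0,0,0,0,0,0],
  jaw=255,
  grip_force=30,
)

```text
time: 7.62
tool_pos: [0.4946, 0.0896, 0.1539]
tcp_rot: [-3.138, 0.151, -0.003]
wrist_force: [-0.3, -0.8, 5.7]
width: 0.699
grip_force: 36.2
```

Emit:
play_rows(
  steps=[-0.003,0,-0.0052,0,-0.008,0,-0.0139,0,-0.0135,0,-0.0234,0,-0.019,0,-0.0329,0,-0.0245,0,-0.0424,0,-0.03,0,-0.052,0,-0.0355,0,-0.0615,0,-0.041,0,-0.071,0,-0.046,0,-0.0797,0,-0.046,0,-0.09,0],
)

```text
time: 8.88
tool_pos: [0.447, 0.094, 0.2432]
tcp_rot: [3.138, -0.151, -0.003]
wrist_force: [0.7, -0.4, -0.9]
width: 0.7
grip_force: 35.6
```

```bash
python3 - <<'E'
from h import *
from workcell import bot
import cv2
B=Ro.from_euler("z",SY).as_matrix()
# foot centre rel. to grasp: 97mm down axis at 30deg tilt; put +x foot corner 10mm short of -x outer wall, foot z ~.045
xb=B[:,0]
for pre in(.010,):
    # foot corner rel TCP in tool xz: x= .098*.5+.018*.866 ; z
    cx=.098*.5+.018*.866; print("corner dx",cx,"low z",-(.098*.866+.009))
    T=ST+xb*(-.028-pre-cx); T[2]=.045+.098*.866; go(T,SY); print(T)
c=bot.read_camera("side");cv2.imwrite("pics/s3.png",c["pixels"][60:360,100:500])
c=bot.read_camera("wrist");cv2.imwrite("pics/w3.png",c["pixels"])
# lemon pos from top picture
t=C["top"];d=t["R"].T@np.linalg.inv(t["mtx"])@[347,267,1];o=-t["R"].T@t["t"];print("lemon",o+d*(.03-o[2])/d[2])
E
```

```text
corner dx 0.064588 low z -0.093868
t 8.875 pos [0.447  0.094  0.2432] yaw -0.096 F [ 0.7 -0.4 -0.9] w 0.7 tilt [-1.8e-03 -2.0e-04 -1.0e+00]
shift [-0.0605  0.3933  0.1136] turn -0.314
[ 0.34884006 -0.29168747  0.129868  ]
lemon [ 0.38600115 -0.12978886  0.03      ]
```

View pics/s3.png

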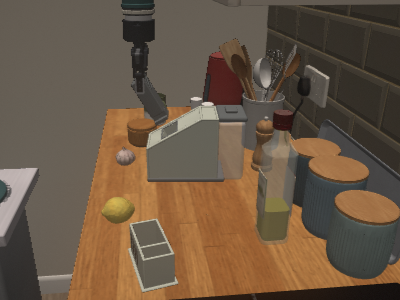

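Emit:
play_rows(
  steps=[-0.008,0.015,0,-0.01,-0.02,0.055,0,-0.04,-0.03,0.1,0,-0.08,-0.035,0.145,0,-0.12,-0.04,0.19,0,-0.16,-0.045,0.235,0,-0.2,-0.05,0.28,0,-0.24,-0.055,0.325,0,-0.28,-0.06,0.37,0,-0.305,-0.06,0.393,0,-0.314],
)

```text
time: 10.22
tool_pos: [0.3498, -0.2935, 0.243]
tcp_rot: [3.123, 0.338, -0.001]
wrist_force: [0.4, 0.6, -1.5]
width: 0.699
grip_force: 35.5
```

Emit:
play_rows(
  steps=[0,0,0.01,0,0,0,0.03,0,0,0,0.05,0,0,0,0.07,0,0,0,0.09,0,0,0,0.105,0,0,0,0.111,0,0,0,0.1135,0,0,0,0.1135,0],
  grip_force=20,
)

```text
time: 11.35
tool_pos: [0.3509, -0.2916, 0.1301]
tcp_rot: [3.122, 0.341, 0.001]
wrist_force: [0.6, 0.4, -1.3]
width: 0.694
grip_force: 35.6
```

```bash
python3 - <<'E'
from h import *
from workcell import bot
import cv2
B=Ro.from_euler("z",SY).as_matrix()
T=ST+B[:,0]*(-.028); T[2]=.13; go(T,SY)
c=bot.read_camera("side");cv2.imwrite("pics/s4.png",cv2.resize(c["pixels"][170:370,150:350],None,fx=3,fy=3,interpolation=2))
E
```

```text
t 11.35 pos [ 0.3509 -0.2916  0.1301] yaw 0.2178 F [ 0.6  0.4 -1.3] w 0.694 tilt [ 6.e-04 -5.e-04 -1.e+00]
shift [ 0.0725 -0.0004  0.0002] turn -0.0002
```

View pics/s4.png

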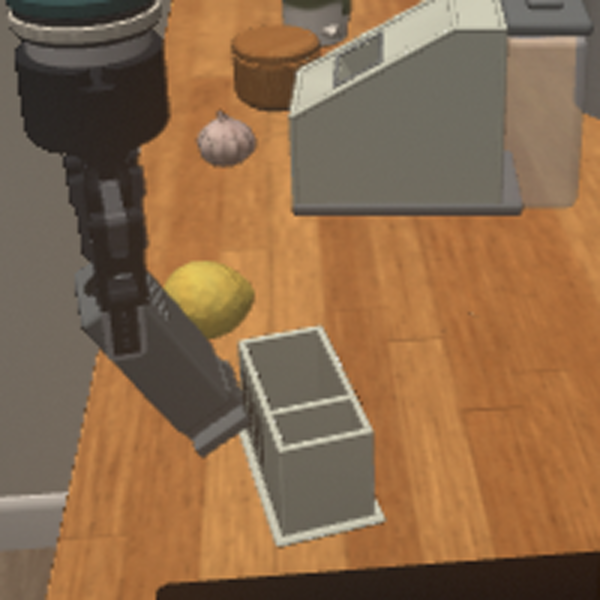

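Emit:
play_rows(
  steps=[0,0,0,0,0.006,0,0,0,0.011,0,0,0,0.016,0,0,0,0.021,0,0,0,0.021,0,0,0],
  jaw=255,
  grip_force=20,
)

```text
time: 12.15
tool_pos: [0.3704, -0.287, 0.1297]
tcp_rot: [-3.123, -0.343, 0.004]
wrist_force: [-5.1, -0.8, 0.2]
width: 0.695
grip_force: 36.1
```

Emit:
play_rows(
  steps=[0.005,0,0,0,0.01,0,0,0,0.015,0,0,0,0.02,0,0,0,0.025,0,0,0,0.029,0,0,0,0.032,0,0,0,0.032,0,0,0],
)

```text
time: 13.15
tool_pos: [0.4026, -0.2798, 0.1296]
tcp_rot: [-3.123, -0.342, -0.0]
wrist_force: [-2.9, -1.2, 0.5]
width: 0.701
grip_force: 36.0
```

```bash
python3 - <<'E'
from h import *
from workcell import bot
import cv2
B=Ro.from_euler("z",SY).as_matrix()
T=ST+B[:,0]*(-.028); T[2]=.13; go(T,SY)
c=bot.read_camera("side");a=cv2.resize(c["pixels"][200:350,170:303],(532,600),interpolation=2)
cv2.imwrite("pics/s5.png",a)
# vertical reference lines: where true verticals at the cassette project
P=ST+B[:,0]*(-.046)
for y in(.03,-.03):
  for x in(-.018,.018):
    q=P+B[:,1]*y+B[:,0]*x; print(x,y,((proj("side",[[*q[:2],.03],[*q[:2],.15]])-[170,200])*4).round())
E
```

```text
t 13.15 pos [ 0.4026 -0.2798  0.1296] yaw 0.218 F [-2.9 -1.2  0.5] w 0.701 tilt [ 1.e-04  2.e-04 -1.e+00]
shift [ 0.0196 -0.     -0.0004] turn -0.0
-0.018 0.03 [[169. 418.]
 [150. 196.]]
0.018 0.03 [[244. 403.]
 [230. 184.]]
-0.018 -0.03 [[191. 499.]
 [172. 266.]]
0.018 -0.03 [[272. 482.]
 [258. 251.]]
```

View pics/s5.png

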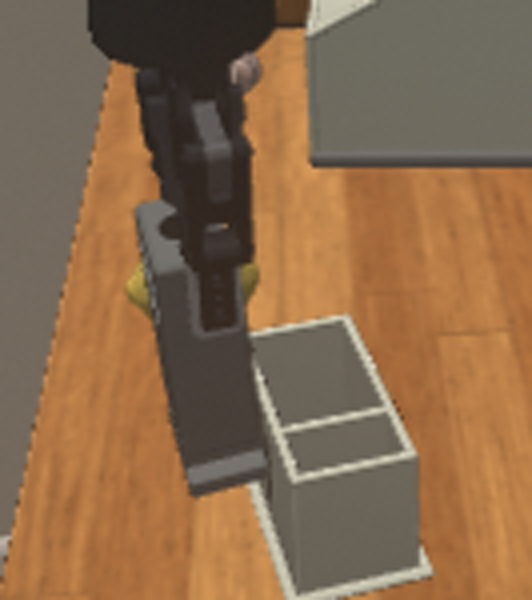

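Emit:
play_rows(
  steps=[0.002,0,0,0,0.004,0,0,0,0.004,0,0,0],
)

```text
time: 13.58
tool_pos: [0.4063, -0.279, 0.1297]
tcp_rot: [-3.123, -0.342, 0.0]
wrist_force: [-4.8, -0.5, 1.7]
width: 0.701
grip_force: 36.1
```

```bash
cat > ang.py <<'E'
from h import *
from workcell import bot
import cv2
def ang():
    c=bot.read_camera("side");p=c["pixels"];hs=cv2.cvtColor(cv2.GaussianBlur(p,(3,3),0),cv2.COLOR_BGR2HSV)
    pts=[]
    for r in range(283,316):
        row=hs[r,190:250,1].astype(int); k=np.where(row<90)[0]
        if len(k):
            k=k[0]; f=(row[k-1]-90)/max(1,row[k-1]-row[k]) if k else 0
            pts.append((r,190+k-1+f))
    pts=np.array(pts);a=np.polyfit(pts[:,0],pts[:,1],1);res=pts[:,1]-np.polyval(a,pts[:,0])
    ok=abs(res)<1;a=np.polyfit(pts[ok,0],pts[ok,1],1)
    print("slope",a[0].round(4),ok.sum(),len(pts),pts[::8].round(1).tolist())
E
python3 -c "
from ang import *
ang()
im=cv2.imread('pics/s5.png');hs=cv2.cvtColor(im,cv2.COLOR_BGR2HSV)
for r in (350,400,450): print(hs[r,120:220:8,1])
go([0,0,0],SY)"
```

```text
slope 0.1652 33 33 [[283.0, 210.1], [291.0, 211.2], [299.0, 212.6], [307.0, 213.5], [315.0, 215.8]]
[158 162 160 160 160  87  51  50  50  47  50  50  47]
[159 162 160 161 161 162 107  58  53  53  50  53  57]
[162 161 160 163 162 159 160 152  48  57  57  60  63]
t 13.625 pos [ 0.4063 -0.279   0.1297] yaw 0.2179 F [-4.8 -1.4  0.6] w 0.7 tilt [-0.e+00  1.e-04 -1.e+00]
shift [-0.3364 -0.3602  0.1297] turn -0.0001
```

Emit:
play_rows(
  steps=[0.002,0,0,0,0.004,0,0,0,0.004,0,0,0],
)

```text
time: 14.0
tool_pos: [0.4102, -0.2782, 0.1297]
tcp_rot: [-3.123, -0.342, 0.0]
wrist_force: [-4.6, -1.4, 0.6]
width: 0.699
grip_force: 36.1
```

```bash
sed -i 's/range(283,316)/range(280,310)/' ang.py; python3 -c "
from ang import *
ang()"
```

```text
slope 0.1033 30 30 [[280.0, 210.5], [288.0, 211.4], [296.0, 212.7], [304.0, 212.7]]
```

Emit:
play_rows(
  steps=[0.0015,0,0,0,0.0015,0,0,0,-0.003,0,0,0,-0.006,0,-0.004,0,-0.006,0,-0.025,0,-0.006,0,-0.045,0,-0.006,0,-0.065,0,-0.006,0,-0.07,0],
)

```text
time: 15.05
tool_pos: [0.4057, -0.2802, 0.2017]
tcp_rot: [3.12, 0.341, 0.006]
wrist_force: [0.2, 0.1, -1.0]
width: 0.697
grip_force: 35.9
```

Emit:
play_rows(
  steps=[0.006,0,0,0,0.017,0,0,0,0.028,0,0,0,0.039,0,0,0,0.049,0,0,0,0.0535,0,0,0,0.0535,0,0,0],
)

```text
time: 15.92
tool_pos: [0.4568, -0.2678, 0.1996]
tcp_rot: [-3.123, -0.342, 0.0]
wrist_force: [0.1, 0.2, -1.2]
width: 0.701
grip_force: 35.9
```

```bash
python3 - <<'E'
from h import *
from workcell import bot
import cv2
go([*ST[:2],.105],SY)
p=bot.read_camera("side")["pixels"];a=cv2.resize(p[185:335,190:290],(400,600),interpolation=2)
p=bot.read_camera("top")["pixels"];b=cv2.resize(p[200:275,365:415],(400,600),interpolation=2)
cv2.imwrite("pics/s6.png",np.hstack([a,b]))
B=Ro.from_euler("z",SY).as_matrix();P=bot.read_state()["tool_pos"].copy()
for y in(.03,-.03):
  for x in(-.018,.018):
    q=P+B[:,1]*y+B[:,0]*x; print(x,y,((proj("side",[[*q[:2],P[2]-.098],[*q[:2],P[2]+.022]])-[190,185])*4).round().tolist())
Q=ST+np.array([[x,y,.06] for x in(-.028,.028) for y in(.04,-.073)])@B.T
print("rim",((proj("side",Q)-[190,185])*4).round().tolist())
E
```

```text
t 15.925 pos [ 0.4568 -0.2678  0.1996] yaw 0.2183 F [ 0.1  0.2 -1.2] w 0.701 tilt [-2.e-04  1.e-04 -1.e+00]
shift [-0.008  -0.0001  0.0946] turn 0.0003
-0.018 0.03 [[193.0, 329.0], [180.0, 93.0]]
0.018 0.03 [[268.0, 316.0], [261.0, 82.0]]
-0.018 -0.03 [[224.0, 401.0], [212.0, 150.0]]
0.018 -0.03 [[304.0, 385.0], [299.0, 138.0]]
rim [[156.0, 390.0], [211.0, 540.0], [270.0, 369.0], [340.0, 512.0]]
```

View pics/s6.png

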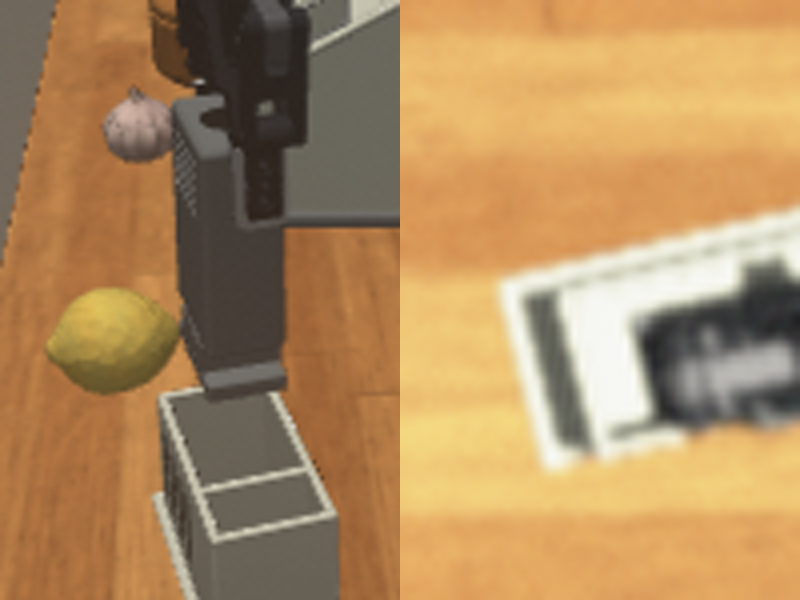

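Emit:
play_rows(
  steps=[0,0,0.01,0,0,0,0.025,0,0,0,0.04,0,0,0,0.05,0,0,0,0.06,0,0,0,0.07,0,0,0,0.078,0,0,0,0.084,0,0,0,0.086,0,0,0,0.086,0],
)

```text
time: 17.27
tool_pos: [0.4566, -0.268, 0.1137]
tcp_rot: [3.123, 0.341, 0.0]
wrist_force: [0.3, -0.6, -1.1]
width: 0.699
grip_force: 35.9
```

Emit:
play_rows(
  steps=[0,0,0.002,0,0,0,0.004,0,0,0,0.006,0,0,0,0.008,0,0,0,0.008,0],
)

```text
time: 17.9
tool_pos: [0.4563, -0.2678, 0.1054]
tcp_rot: [-3.123, -0.341, 0.001]
wrist_force: [0.3, 1.1, -1.0]
width: 0.699
grip_force: 35.9
```

Emit:
play_rows(
  steps=[0,0,0.001,0,0,0,0.002,0,0,0,0.002,0],
)

```text
time: 18.27
tool_pos: [0.4565, -0.2679, 0.1036]
tcp_rot: [-3.123, -0.341, 0.0]
wrist_force: [-0.3, 0.1, -2.2]
width: 0.697
grip_force: 35.9
```

Emit:
play_rows(
  steps=[0,0,0.001,0,0,0,0.002,0,0,0,0.002,0],
)

```text
time: 18.65
tool_pos: [0.4568, -0.268, 0.1031]
tcp_rot: [3.123, 0.341, 0.0]
wrist_force: [-3.1, 2.3, 8.5]
width: 0.7
grip_force: 36.9
```

Emit:
play_rows(
  steps=[0,0,-0.0005,0,0,0,-0.001,0,0,0,-0.001,0,0,0,-0.001,0,0,0,-0.001,0,0,0,-0.001,0],
  jaw=0,
)

```text
time: 19.4
tool_pos: [0.4565, -0.2679, 0.1026]
tcp_rot: [-3.123, -0.341, 0.0]
wrist_force: [0.4, 0.3, -0.0]
width: 1.006
grip_force: 0.0
```

Emit:
play_rows(
  steps=[0,0,-0.01,0,0,0,-0.03,0,0,0,-0.06,0,0,0,-0.09,0,0,0,-0.12,0,0,0,-0.15,0,0,0,-0.15,0,0,0,-0.15,0],
)

```text
time: 20.4
tool_pos: [0.4562, -0.2677, 0.2524]
tcp_rot: [-3.123, -0.341, 0.0]
wrist_force: [-0.1, 0.2, -0.7]
width: 0.999
grip_force: 0.0
```

```bash
python3 - <<'E'
from h import *
from workcell import bot
import cv2
go([0,0,0])
p=bot.read_camera("side")["pixels"];a=cv2.resize(p[150:350,160:293],(400,600),interpolation=2)
p=bot.read_camera("wrist")["pixels"];b=cv2.resize(p,(400,300))
p=bot.read_camera("top")["pixels"];d=cv2.resize(p[180:285,150:290+150],None,fx=400/290,fy=300/105)
cv2.imwrite("pics/s7.png",np.hstack([a,np.vstack([b,d[:300]])]))
E
```

```text
t 20.4 pos [ 0.4562 -0.2677  0.2524] yaw 0.2178 F [-0.1  0.2 -0.7] w 0.999 tilt [-3.e-04  2.e-04 -1.e+00]
shift [-0.3875 -0.3599  0.2525] turn None
```

View pics/s7.png

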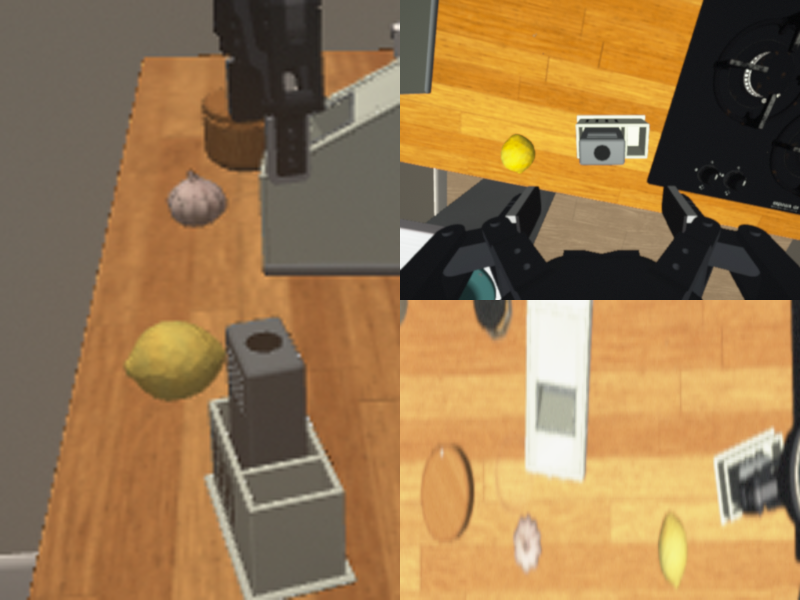

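The cassette stands upright in the wide bay (black disc at about (264,342)). The gripper is clear of it, and the salt pot, lemon and garlic are where they were; only the edge of the honey jar shows.

```bash
python3 -c "
from workcell import bot
print(bot.finish_job())"
```

```text
the job is handed in; nothing more can be done
None
```

The cassette was unlatched, drawn out along the well, turned upright against the stand's outer wall, set down in the wide bay and released; I handed the job in at about 20.5 s, and no verdict came back.

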